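# Make up two pottery class kits

## Task

Make up the two class kits: the green glaze jar and the terracotta beaker go in the blue tray, the red glaze jar and the clay stamp in the yellow tray, each standing upright, the jar in the bay with the black mat and the other piece in the bare bay. The stamp hangs in the wooden keyhole rack: slide it along the slot to the wide end before you lift it out. Leave the white jar, the mug and the bowl where they are.

Things in the scene. Friction and masses are not known exactly. Their poses are not given: they have to be found in the camera images.
- tray_blue: Blue plastic tray, fixed, 167 (x) x 86 (y) x 18 mm high, walls 5 mm, floor top 5 mm above its origin (centre of the underside, on the bench). Two bays 76 x 76 mm inside: black-matted one centred at x = -40.5 mm, bare one at x = +40.5 mm (y = 0) in its frame. Its matted bay is the one nearer the robot.
- tray_yellow: Yellow plastic tray, fixed, 167 (x) x 86 (y) x 18 mm high, walls 5 mm, floor top 5 mm above its origin (centre of the underside, on the bench). Two bays 76 x 76 mm inside: black-matted one centred at x = -40.5 mm, bare one at x = +40.5 mm (y = 0) in its frame. Its yaw is near half a turn: its matted bay is the one farther from the robot.
- rack: Wooden keyhole rack, fixed, 80 (x) x 140 (y) mm, an 8 mm board on two end legs, its top 44 mm above the origin (centre of footprint, on the bench). Keyhole along its y at x = 0: slot 18 mm wide, blind end at y = +45 mm, running at y = -10 mm into the eight-sided wide end, 44 mm across, centred at y = -32 mm (to the robot's right).
- stamp: Loose stamp hung upright in the slot, neck at rack y = +15 to +35 mm; 120 g, round about z. Heights from its origin (underside of foot): foot disc 32 mm dia. 0-12 mm, neck 10 mm dia., brass flange 50 mm dia. 26-32 mm, wooden handle 26 mm dia. 32-78 mm (grip here). Flange rests on the board; in the slot it lifts 6 mm at most; the foot passes only through the wide end. Stands on its foot.
- jar_green: Green: loose clear glaze jar with glaze and lid in this colour, upright, 46 mm diameter, 70 mm high, about 140 g; origin at the centre of its underside, z up. 
- jar_red: Red: loose clear glaze jar with glaze and lid in this colour, upright, 46 mm diameter, 70 mm high, about 140 g; origin at the centre of its underside, z up. 
- jar_white: White: loose clear glaze jar with glaze and lid in this colour, upright, 46 mm diameter, 70 mm high, about 140 g; origin at the centre of its underside, z up. Not wanted: stays where it is.
- beaker: Loose terracotta beaker, open at the top, upright, 48 mm diameter at the foot, 52 mm at the rim, 70 mm high, wall 4 mm, about 130 g; origin at the centre of its underside, z up.
- mug: Blue ceramic mug, 80 mm diameter, 90 mm high, handle on its +y; bystander, origin at the centre of its underside.
- bowl: White ceramic bowl, 100 mm diameter, 45 mm high; bystander, origin at the centre of its underside.
Not all that is in view belongs to the job. Several things have the shape of the tray_yellow; the one meant has the colours described above.

How it is judged:
At the end, for the whole second after the job is handed in: Green jar in the blue tray's matted bay, beaker in its bare bay; red jar in the yellow tray's matted bay, stamp in its bare bay: each within 23 mm of the bay centre along both tray axes, underside 1 to 10 mm above the tray origin, upright within 0.12 rad, released, at rest (x of jar_green in the frame of tray_blue between -0.0635 and -0.0175 m and y of jar_green in the frame of tray_blue between -0.023 and 0.023 m and z of jar_green in the frame of tray_blue between 0.001 and 0.01 m and angle between each of jar_green, beaker, jar_red, stamp's own z axis and vertical below 0.12 rad and linear speed of each of jar_green, beaker, jar_red, stamp below 0.02 m/s and contact force between each of jar_green, beaker, jar_red, stamp and the fingers below 0.1 N and x of beaker in the frame of tray_blue between 0.0175 and 0.0635 m and y of beaker in the frame of tray_blue between -0.023 and 0.023 m and z of beaker in the frame of tray_blue between 0.001 and 0.01 m and x of jar_red in the frame of tray_yellow between -0.0635 and -0.0175 m and y of jar_red in the frame of tray_yellow between -0.023 and 0.023 m and z of jar_red in the frame of tray_yellow between 0.001 and 0.01 m and x of stamp in the frame of tray_yellow between 0.0175 and 0.0635 m and y of stamp in the frame of tray_yellow between -0.023 and 0.023 m and z of stamp in the frame of tray_yellow between 0.001 and 0.01 m); the robot touches nothing.
It fails at once if the white jar is moved by more than 25 mm or tipped over (distance of jar_white from where it was at the start of the episode above 0.025 m or angle between jar_white's own z axis and vertical above 0.5 rad).
It fails at once if the mug is moved by more than 25 mm or tipped over (distance of mug from where it was at the start of the episode above 0.025 m or angle between mug's own z axis and vertical above 0.5 rad).
It fails at once if the bowl is moved by more than 25 mm or tipped over (distance of bowl from where it was at the start of the episode above 0.025 m or angle between bowl's own z axis and vertical above 0.5 rad).
It also fails if it takes over 93 s, if anything falls off the work surface, if the arm or the gripper's body presses on something with over 40 N, if the wrist force passes 120 N, or if a joint passes its speed limit or range.

## Robot

A 7-joint arm with a two-finger parallel gripper is mounted at the origin on the work surface. World frame = base frame: x ahead of the robot, y to its left, z up, the work surface at z = 0. Lengths are in m, angles in rad, forces in N, time in s.
With the tool pointing down it reaches from about 0.4 to 0.875 m from the base axis. Payload 6.5 kg.
Tool frame: the origin (TCP) lies midway between the tips of the shut fingers; the grasp point (between the pads) lies 19 mm behind it (manip.pinch_z is the distance from the TCP to the grasp point, in m); z points along the fingers, y is the direction in which the jaws open and shut (so a half turn about z gives the same grasp; the last joint's range is limited). The gripper opens to 88 mm and grips with 3 to 60 N. Pads are 18 mm wide; open, the fingers measure 123 mm over their backs; the gripper's body (75 mm by 187 mm) begins 45 mm behind the grasp point.
Start: joints at [1.096, 0.536, -0.004, 1.538, 0.003, 1.067, -0.071], TCP at [0.258, -0.596, 0.239] pointing down, gripper open.
Joint ranges: [-2.7, 2.7], [-0.37, 2.16], [-1.27, 1.26], [0.24, 2.4], [-1.31, 4.45], [0.19, 1.91], [-2.76, 2.76]. Speed limits (rad/s): [2.39, 2.39, 3.14, 3.14, 3.14, 3.14, 3.14].

## Interface

Orientations are given as a unit quaternion [x, y, z, w].
In Python, from workcell import manip gives the robot as it stands.
- The arm moves only by the tool move_arm, never from a script. Its argument "series" is a list of rows, each an object with "delta_pos": the shift along the tool's x, y, z in cm, a list of three; "angular": the turn, a rotation vector about the tool's x, y, z in degrees, a list of three. In form: [{"delta_pos": [x, y, z], "angular": [rx, ry, rz]}, ...]. A call has 1 to 10 rows; each row is the pose to reach, as a shift and turn from the pose commanded when the call began, along the tool's axes at that moment; what a row does not reach only later rows make up. A row lasts 1/10 s, in which the tool goes at most 50 mm and 8.59 degrees, less where a joint would pass 70% of its speed; a pose out of reach is approached as far as the arm can. A call with a gripper value outside its range is refused whole. "gripper" is the opening, from -1 (shut) to 1 (fully open), so that 0 is half open, set as the call begins (left out, the last holds). The fingers move at their own pace and stop on an object; "force" is the grip in N (left out, the last holds). Time passes only in rows, so rows that repeat a pose let the fingers close. It gives the time, the measured TCP pose, the force and the opening at its end, in the units of the state.
- manip.get_state(): the state, without advancing time (a new reading comes with each control period).
- manip.get_image(name): name is "side" or "top" or "wrist"; returns a dict with "pixels" (384x512x3 uint8, blue, green, red), "z_map" (384x512 float32, m along the optical axis (not along the pixel's ray), 0 where there is no reading), "intrinsics" (3x3 intrinsics, pixels), "eye" and "rotation" of the camera in the world. Camera axes: x right, y up, looking along -z (the intrinsics and any distortion apply to the point x, -y, -z); pixel columns grow to the right and rows downward; lengths in m; the calibration is good to about 2 mm. A picture is of the moment at which its call begins.
- manip.job_done(): hands the job in, once; it reports no verdict.
The state is a dict: "t": time; "joints": joint angles; "dq": joint speeds; "joint_efforts": joint torques, N m; "tcp_pos": TCP position; "tcp_rot": TCP orientation; "ft_force": force on the tool from outside, world axes, zero at the start; "ft_torque": the same for the moment, N m; "grip_width": finger opening in m.
Only numpy, scipy, OpenCV 4.12 (cv2) and the standard library are available. Lean on these libraries where they do the work, as an engineer would, in place of code of your own. Each camera call takes 0.05 s, during which the arm holds its last target. There are 200 camera calls.

## Working session

There is one attempt and no reset: what is moved stays moved. The work goes in short steps, Python scripts to look and compute and a tool call to move; the robot and the scene stay as the last step left them, time stands still between calls to the robot, and variables do not carry over. Pictures are saved under pics/ and viewed, about 12 in all and at most 16, crops included, and the job is handed in when it is done.

Besides the shell and the picture viewer there is one more tool, called after "Request:" in YAML: its name, and indented under it one key for each argument. move_arm: Moves the arm, as the interface text tells. Its arguments: {"type":"object","properties":{"series":{"type":"array","items":{"type":"object","properties":{"delta_pos":{"type":"array","items":{"type":"number"}},"angular":{"type":"array","items":{"type":"number"}}}}},"gripper":{"type":"number"},"force":{"type":"number"}},"required":["series"]}

```bash
ls; mkdir -p pics
cat > h.py <<'E'
import numpy as np, cv2
from workcell import manip
from scipy.spatial.transform import Rotation as R
def img(n):
    d=manip.get_image(n); np.savez('last_'+n+'.npz',**{k:np.asarray(v) for k,v in d.items()}); return d
def load(n): return dict(np.load('last_'+n+'.npz'))
def rotm(d):
    r=np.asarray(d['rotation'],float)
    return r if r.shape==(3,3) else R.from_quat(r).as_matrix()
def ray(d,u,v):
    K=d['intrinsics']; p=np.array([(u-K[0,2])/K[0,0],-(v-K[1,2])/K[1,1],-1.0]); return rotm(d)@p
def plane(d,u,v,z):
    r=ray(d,u,v); e=np.asarray(d['eye']); return e+r*(z-e[2])/r[2]
def cloud(d):
    K=d['intrinsics']; v,u=np.mgrid[:384,:512]; z=d['z_map']
    p=np.stack([(u-K[0,2])/K[0,0]*z,-(v-K[1,2])/K[1,1]*z,-z],-1)
    return p@rotm(d).T+np.asarray(d['eye'])
E
python3 - <<'E'
from h import *
s=manip.get_state(); print(s)
for n in ('top','side','wrist'):
    d=img(n); cv2.imwrite(f'pics/{n}0.png',d['pixels']); print(n,[k for k in d],d['intrinsics'],d['eye'],d['rotation'])
a=cv2.resize(load('top')['pixels'],(800,600),interpolation=cv2.INTER_CUBIC); cv2.imwrite('pics/top0b.png',a)
E
```

```text
pics
{'t': 0.0, 'joints': array([ 1.09580587,  0.53718605, -0.00438768,  1.53883423,  0.00262723,
        1.06729543, -0.07120795]), 'dq': array([ 9.56947284e-04, -8.30472248e-04,  8.94942681e-06,  1.36106763e-03,
       -7.76225031e-04, -1.44735319e-04, -1.17131840e-03]), 'joint_efforts': array([-1.36167353e-05, -5.70973277e+01,  9.91005823e-01, -2.51598680e+01,
       -5.61605534e-02,  1.77833950e-02,  1.94472050e-04]), 'tcp_pos': array([ 0.2580863 , -0.59591438,  0.23784185]), 'tcp_rot': array([ 9.79180179e-01,  2.02991231e-01, -2.59552277e-04, -8.18991713e-04]), 'ft_force': array([ 0.15498295, -0.15896096,  0.28123717]), 'ft_torque': array([-0.00840582,  0.03197402,  0.02058668]), 'grip_width': 0.08839617859980585}
top ['pixels', 'z_map', 'intrinsics', 'eye', 'rotation'] [[468.45339679   0.         255.16650539]
 [  0.         468.45339679 187.38214884]
 [  0.           0.           1.        ]] [ 0.3417976  -0.05009893  1.32156962] [ 0.04374563 -0.04429417 -0.70205939  0.70939197]
side ['pixels', 'z_map', 'intrinsics', 'eye', 'rotation'] [[464.06245434   0.         256.48043396]
 [  0.         464.06245434 191.52819185]
 [  0.           0.           1.        ]] [-0.19940004  0.80844771  0.78574483] [-0.15830813  0.44629045  0.82639142 -0.30469754]
wrist ['pixels', 'z_map', 'intrinsics', 'eye', 'rotation'] [[320.68981049   0.         253.70651823]
 [  0.         320.68981049 191.21943427]
 [  0.           0.           1.        ]] [ 0.32197455 -0.56911604  0.38370871] [-0.11342021  0.07533798 -0.54380496  0.82809191]
```

View pics/top0b.png

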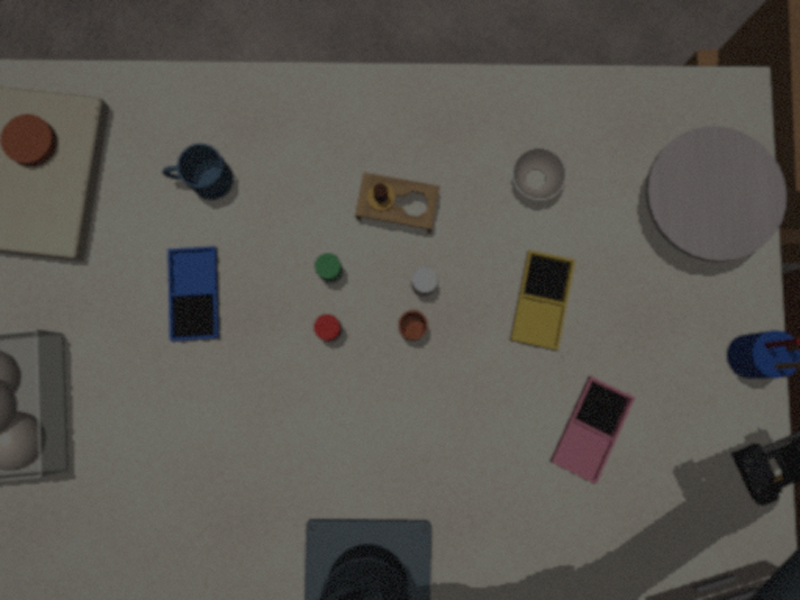

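View pics/side0.png

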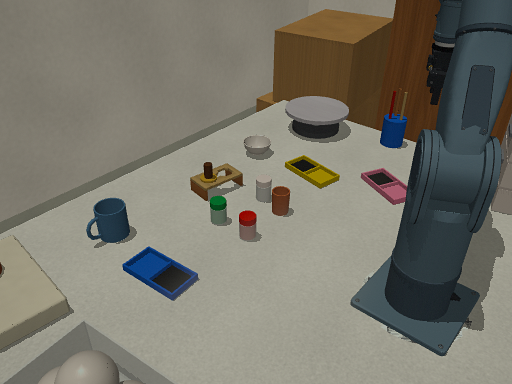

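Top view, in 800x600 pixels:

- **Wanted:** red jar (328,327), green jar (328,267), beaker (413,325), blue tray (193,293), yellow tray (544,300), stamp in the rack (382,195).
- **Could be mistaken for them:** pink tray (592,428) for the yellow one, white jar (425,281) for a wanted jar, terracotta disc (28,138) for the beaker, pen cup (765,355) for something blue.

I choose by colour as described. Next I measure, and make one crop to check.

```bash
cat > meas.py <<'E'
from h import *
d=load('top'); C=cloud(d); hsv=cv2.cvtColor(d['pixels'],cv2.COLOR_BGR2HSV)
H,S,V=[hsv[...,i].astype(int) for i in range(3)]
def comps(m,nm,zpl=None,amin=25):
    n,l,st,ce=cv2.connectedComponentsWithStats(m.astype(np.uint8))
    for i in range(1,n):
        if st[i,4]<amin: continue
        k=l==i; P=C[k&(d['z_map']>0)]
        c=cv2.minAreaRect(np.argwhere(k)[:,::-1].astype(np.float32))
        print(nm,'px',np.round(ce[i],1),'A',st[i,4],'z med',np.round(np.median(P[:,2]),3),'xy@plane',np.round(plane(d,*c[0],zpl if zpl is not None else np.median(P[:,2])),4))
comps((H>45)&(H<85)&(S>110)&(C[...,2]>.05),'green',.07)
comps(((H<6)|(H>174))&(S>150)&(C[...,2]>.05),'red',.07)
comps((H>=3)&(H<16)&(S>90)&(C[...,2]>.055)&(C[...,2]<.085),'beaker',.07)
comps((C[...,2]>.055)&(C[...,2]<.12),'tall',.07)
for nm,m in (('blue',(H>105)&(H<128)&(S>120)),('yellow',(H>20)&(H<34)&(S>110))):
    n,l,st,ce=cv2.connectedComponentsWithStats(m.astype(np.uint8))
    for i in range(1,n):
        if st[i,4]<300: continue
        k=cv2.morphologyEx((l==i).astype(np.uint8),cv2.MORPH_CLOSE,np.ones((3,3)))
        cnt=max(cv2.findContours(k,cv2.RETR_EXTERNAL,cv2.CHAIN_APPROX_NONE)[0],key=len)
        W=np.array([plane(d,*p[0],.018)[:2] for p in cnt],np.float32)
        r=cv2.minAreaRect(W*1000); print(nm,'px',ce[i],'A',st[i,4],r)
comps((abs(C[...,2]-.044)<.012)&(H>8)&(H<28)&(S>60),'rack',.044,100)
for nm,v in (('rack',.044),):
    m=((abs(C[...,2]-.044)<.012)&(H>8)&(H<28)&(S>60)).astype(np.uint8)
    n,l,st,ce=cv2.connectedComponentsWithStats(m); i=1+np.argmax(st[1:,4])
    W=(C[l==i][:,:2]*1000).astype(np.float32); print(cv2.minAreaRect(W))
m=C[...,2]>.095
comps((C[...,2]>.085)&(C[...,2]<.12),'stamp/mug top',None,5)
a=cv2.resize(d['pixels'][95:245,90:380],(800,414),interpolation=cv2.INTER_CUBIC); cv2.imwrite('pics/crop1.png',cv2.convertScaleAbs(a,alpha=1.6))
E
python3 meas.py
```

```text
green px [209.8 170.1] A 108 z med 0.068 xy@plane [0.544  0.0733 0.07  ]
red px [209.1 209.4] A 188 z med 0.069 xy@plane [0.4383 0.072  0.07  ]
beaker px [17.2 88.9] A 847 z med 0.068 xy@plane [0.7657 0.6097 0.07  ]
beaker px [263.3 207.6] A 74 z med 0.067 xy@plane [ 0.4438 -0.0738  0.07  ]
tall px [17.3 88.9] A 873 z med 0.068 xy@plane [0.7656 0.6093 0.07  ]
tall px [458.1 123.9] A 6079 z med 0.082 xy@plane [ 0.6794 -0.6057  0.07  ]
tall px [126.8 106.8] A 406 z med 0.078 xy@plane [0.7212 0.3045 0.07  ]
tall px [243.6 123.1] A 101 z med 0.092 xy@plane [ 0.676  -0.0165  0.07  ]
tall px [209.7 170. ] A 228 z med 0.068 xy@plane [0.5446 0.0724 0.07  ]
tall px [271.8 178.8] A 233 z med 0.068 xy@plane [ 0.5218 -0.0955  0.07  ]
tall px [264.4 207.1] A 101 z med 0.067 xy@plane [ 0.4445 -0.0758  0.07  ]
tall px [209.1 209.1] A 230 z med 0.069 xy@plane [0.4389 0.0727 0.07  ]
tall px [ 17.5 264.9] A 2131 z med 0.084 xy@plane [0.3014 0.5752 0.07  ]
tall px [491.6 226.9] A 825 z med 0.097 xy@plane [ 0.4014 -0.6843  0.07  ]
tall px [237.1 358.7] A 250 z med 0.085 xy@plane [ 0.0457 -0.0038  0.07  
[... 3831 characters left out ...]
 z med 0.085 xy@plane [ 0.5914 -0.606   0.0852]
stamp/mug top px [455.  158.4] A 5 z med 0.087 xy@plane [ 0.5795 -0.5846  0.0865]
stamp/mug top px [446.4 162.1] A 10 z med 0.087 xy@plane [ 0.5689 -0.5616  0.0867]
stamp/mug top px [ 22.7 258. ] A 488 z med 0.096 xy@plane [0.3022 0.5702 0.0955]
stamp/mug top px [494.3 226.8] A 669 z med 0.098 xy@plane [ 0.398  -0.6773  0.0984]
stamp/mug top px [  6.9 275.7] A 538 z med 0.097 xy@plane [0.2817 0.5806 0.0975]
stamp/mug top px [237.9 359.5] A 120 z med 0.1 xy@plane [ 0.0537 -0.011   0.0999]
stamp/mug top px [210.5 368.3] A 6 z med 0.116 xy@plane [0.041 0.055 0.116]
stamp/mug top px [471.7 378. ] A 102 z med 0.094 xy@plane [ 0.018  -0.5985  0.0944]
```

```bash
python3 -c "
from h import *
d=load('top');print(rotm(d))
for n in ('side',):
  s=load(n);a=cv2.resize(s['pixels'][120:310,80:380],(800,507),interpolation=cv2.INTER_CUBIC);cv2.imwrite('pics/side_crop.png',a)"
```

```text
[[ 1.03012922e-02  9.92195226e-01 -1.24267922e-01]
 [-9.99945932e-01  1.03978782e-02  1.28672845e-04]
 [ 1.41979130e-03  1.24259878e-01  9.92248692e-01]]
```

View pics/crop1.png

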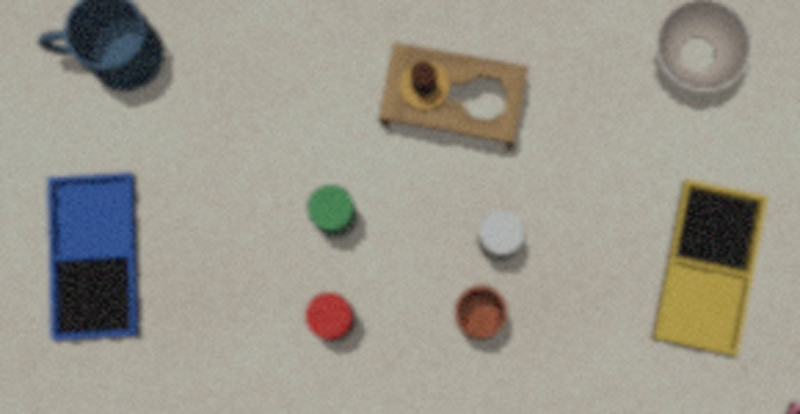

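```bash
cat > go.py <<'E'
# usage: go.py x y z yawdeg [mm] -> tool-axis delta (cm, deg) from the present pose
import sys
from h import *
s=manip.get_state(); A=R.from_quat(s['tcp_rot']); M=A.as_matrix()
for a in sys.argv[1:]:
    x,y,z,w=map(float,a.split(','))
    T=R.from_euler('z',w,degrees=True)*R.from_euler('x',180,degrees=True)
    print(a,'->',np.round(M.T@(np.array([x,y,z])/1000-s['tcp_pos'])*100,2),np.round((A.inv()*T).as_rotvec(degrees=True),1))
print('t',round(s['t'],2),'tcp',np.round(s['tcp_pos']*1000,1),'w',round(s['grip_width'],4),'F',np.round(s['ft_force'],1))
E
python3 - <<'E'
from h import *
from scipy.optimize import least_squares
for n in ('top','side'):
    d=load(n); C=cloud(d); hsv=cv2.cvtColor(d['pixels'],cv2.COLOR_BGR2HSV).astype(int); H,S=hsv[...,0],hsv[...,1]
    print(n)
    for nm,c in (('red',(.439,.0725)),('green',(.5445,.0725)),('white',(.522,-.0955)),('beaker',(.4445,-.0755)),('stamp',(.674,-.017))):
        near=np.hypot(C[...,0]-c[0],C[...,1]-c[1])<.045
        zt=.096 if nm=='stamp' else .07
        k=near&(C[...,2]>zt-.012)&(C[...,2]<zt+.012)
        P=C[k]; 
        (cx,cy),r=cv2.minEnclosingCircle((P[:,:2]*1000).astype(np.float32))
        print(nm,k.sum(),'top z',np.round(np.percentile(P[:,2],[10,50,90]),3),'mean',np.round(P[:,:2].mean(0),4),'circ',np.round([cx,cy,r],1))
    k=(H>20)&(H<34)&(S>110)&(C[...,2]>-.01)&(C[...,2]<.03)&(np.hypot(C[...,0]-.5,C[...,1]+.31)<.13)
    print('yellow',cv2.minAreaRect((C[k][:,:2]*1000).astype(np.float32)))
    k=(H>105)&(H<128)&(S>110)&(C[...,2]>-.01)&(C[...,2]<.03)&(np.hypot(C[...,0]-.5,C[...,1]-.32)<.13)
    print('blue',cv2.minAreaRect((C[k][:,:2]*1000).astype(np.float32)))
E
python3 go.py 439,72.5,140,0
```

```text
top
red 230 top z [0.065 0.069 0.071] mean [0.4388 0.0727] circ [439.7  72.9  23. ]
green 226 top z [0.064 0.068 0.071] mean [0.545  0.0735] circ [545.4  73.8  22.9]
white 230 top z [0.065 0.068 0.072] mean [ 0.5229 -0.0952] circ [523.4 -95.1  23.5]
beaker 95 top z [0.064 0.067 0.071] mean [ 0.4452 -0.0753] circ [444.8 -74.9  25.8]
stamp 76 top z [0.089 0.094 0.098] mean [ 0.6729 -0.0167] circ [673.6 -17.2  13.2]
yellow ((496.8175048828125, -308.9854431152344), (84.77043151855469, 167.05059814453125), 78.21613311767578)
blue ((501.525390625, 320.3851623535156), (165.0243682861328, 86.51812744140625), 4.329465866088867)
side
red 204 top z [0.063 0.069 0.072] mean [0.4354 0.0812] circ [437.6  78.3  25.2]
green 180 top z [0.062 0.07  0.072] mean [0.5416 0.0815] circ [545.7  78.8  24.2]
white 149 top z [0.061 0.069 0.072] mean [ 0.52  -0.086] circ [523.6 -89.4  25.1]
beaker 161 top z [0.059 0.066 0.071] mean [ 0.4439 -0.0697] circ [442.4 -71.2  28.7]
stamp 54 top z [0.087 0.095 0.098] mean [ 0.6711 -0.0094] circ [673.6 -10.1  13. ]
yellow ((506.39227294921875, -319.873779296875), (116.20301055908203, 198.2498321533203), 78.3738021850586)
blue ((502.5494079589844, 325.2195739746094), (174.05154418945312, 89.56099700927734), 3.8329336643218994)
439,72.5,140,0 -> [ 43.17 -54.14   9.87] [-0.1  0.  23.4]
t 0.15 tcp [ 258.2 -596.   238. ] w 0.0878 F [-0.4  1.  -0.1]
```

Crops confirm the choices. Top-view sizes fit: lids r≈23 mm, trays 165x85, rack 139x82. I'm moving above the red jar.

Request:
move_arm:
  series:
    - {"delta_pos": [2, -2.5, 0.5], "angular": [0, 0, 2]}
    - {"delta_pos": [5, -6.3, 1], "angular": [0, 0, 5]}
    - {"delta_pos": [8, -10, 1.5], "angular": [0, 0, 8]}
    - {"delta_pos": [11, -13.8, 2], "angular": [0, 0, 11]}
    - {"delta_pos": [14, -17.6, 3], "angular": [0, 0, 14]}
    - {"delta_pos": [17, -21.4, 4], "angular": [0, 0, 17]}
    - {"delta_pos": [20, -25.2, 5], "angular": [0, 0, 20]}
    - {"delta_pos": [23, -29, 6], "angular": [0, 0, 22]}
    - {"delta_pos": [26, -32.8, 7], "angular": [0, 0, 23.4]}
    - {"delta_pos": [29, -36.5, 8], "angular": [0, 0, 23.4]}
  gripper: 1
  force: 20

```text
t: 1.15
tcp_pos: [0.3794, -0.1444, 0.1585]
tcp_rot: [1.0, -0.0, 0.0, 0.0]
ft_force: [1.2, -0.4, -0.7]
grip_width: 0.0881
```

```bash
python3 go.py 439,72.5,160,0
```

```text
439,72.5,160,0 -> [  5.94 -21.69  -0.15] [ 0. -0. -0.]
t 1.15 tcp [ 379.4 -144.4  158.5] w 0.0881 F [ 1.2 -0.4 -0.7]
```

Request:
move_arm:
  series:
    - {"delta_pos": [1.2, -4.3, 0], "angular": [0, 0, 0]}
    - {"delta_pos": [2.4, -8.6, 0], "angular": [0, 0, 0]}
    - {"delta_pos": [3.6, -13, 0], "angular": [0, 0, 0]}
    - {"delta_pos": [4.8, -17.4, 0], "angular": [0, 0, 0]}
    - {"delta_pos": [5.6, -20.4, 0], "angular": [0, 0, 0]}
    - {"delta_pos": [5.95, -21.7, 0], "angular": [0, 0, 0]}
    - {"delta_pos": [5.95, -21.7, 0], "angular": [0, 0, 0]}

```text
t: 1.85
tcp_pos: [0.4391, 0.073, 0.1587]
tcp_rot: [1.0, 0.002, 0.0, -0.0]
ft_force: [-0.8, -0.4, 0.4]
grip_width: 0.0884
```

```bash
python3 go.py 439,72.5,26,0
python3 - <<'E'
from h import *
d=img('wrist'); C=cloud(d); cv2.imwrite('pics/w1.png',d['pixels'])
for nm,c in (('red',(.439,.0725)),('green',(.5445,.0725)),('white',(.522,-.0955)),('beaker',(.4445,-.0755)),('stamp',(.674,-.017))):
    zt=.096 if nm=='stamp' else .07
    k=(np.hypot(C[...,0]-c[0],C[...,1]-c[1])<.04)&(abs(C[...,2]-zt)<.008)
    if k.sum()<20: print(nm,k.sum()); continue
    P=C[k]; print(nm,k.sum(),np.round(np.median(P[:,2]),3),np.round(cv2.minEnclosingCircle((P[:,:2]*1000).astype(np.float32)),1) if 0 else [np.round(v,1) for v in cv2.minEnclosingCircle((P[:,:2]*1000).astype(np.float32))])
E
```

```text
439,72.5,26,0 -> [-1.000e-02  7.000e-02  1.327e+01] [-0.1 -0.   0.2]
t 1.85 tcp [439.1  73.  158.7] w 0.0884 F [-0.8 -0.4  0.4]
red 2715 0.07 [array([440.5,  74.3]), np.float64(22.9)]
green 3849 0.07 [array([546.6,  75.1]), np.float64(22.9)]
white 3240 0.07 [array([524.5, -93.3]), np.float64(23.1)]
beaker 1703 0.069 [array([445.4, -73.6]), np.float64(26.2)]
stamp 0
```

View pics/w1.png

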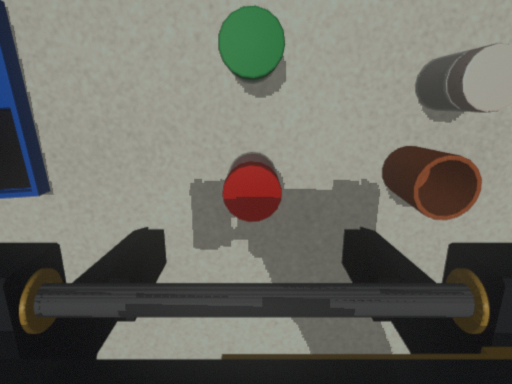

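The wrist view shows the red jar at (252,190), centred between the fingers. Its measured position agrees with the top view to 1.5 mm. Next: descend and grip.

Request:
move_arm:
  series:
    - {"delta_pos": [0.1, -0.05, 2.5], "angular": [0, 0, 0]}
    - {"delta_pos": [0.1, -0.05, 6.5], "angular": [0, 0, 0]}
    - {"delta_pos": [0.1, -0.05, 10], "angular": [0, 0, 0]}
    - {"delta_pos": [0.1, -0.05, 12.5], "angular": [0, 0, 0]}
    - {"delta_pos": [0.1, -0.05, 13.2], "angular": [0, 0, 0]}
    - {"delta_pos": [0.1, -0.05, 13.2], "angular": [0, 0, 0]}

```text
t: 2.5
tcp_pos: [0.439, 0.07, 0.0263]
tcp_rot: [1.0, -0.0, -0.001, 0.001]
ft_force: [0.4, 0.0, 0.1]
grip_width: 0.0881
```

Request:
move_arm:
  series:
    - {"delta_pos": [0, 0, 0], "angular": [0, 0, 0]}
    - {"delta_pos": [0, 0, 0], "angular": [0, 0, 0]}
    - {"delta_pos": [0, 0, 0], "angular": [0, 0, 0]}
    - {"delta_pos": [0, 0, 0], "angular": [0, 0, 0]}
    - {"delta_pos": [0, 0, 0], "angular": [0, 0, 0]}
    - {"delta_pos": [0, 0, 0], "angular": [0, 0, 0]}
  gripper: -0.3
  force: 20

```text
t: 3.1
tcp_pos: [0.4401, 0.0716, 0.027]
tcp_rot: [1.0, 0.0, 0.0, -0.0]
ft_force: [-0.5, 0.8, 3.6]
grip_width: 0.0456
```

Request:
move_arm:
  series:
    - {"delta_pos": [0, 0, -1], "angular": [0, 0, 0]}
    - {"delta_pos": [0, 0, -3.5], "angular": [0, 0, 0]}
    - {"delta_pos": [0, 0, -6.5], "angular": [0, 0, 0]}
    - {"delta_pos": [0, 0.5, -9], "angular": [0, 0, 0]}
    - {"delta_pos": [0.6, 2.5, -10.5], "angular": [0, 0, 0]}
    - {"delta_pos": [1.5, 6, -10.5], "angular": [0, 0, 0]}
    - {"delta_pos": [2.5, 10, -10.5], "angular": [0, 0, 0]}
    - {"delta_pos": [3.5, 14, -10.5], "angular": [0, 0, 0]}
    - {"delta_pos": [4.5, 18, -10.5], "angular": [0, 0, 0]}
    - {"delta_pos": [5.5, 22, -10.5], "angular": [0, 0, 0]}

```text
t: 4.1
tcp_pos: [0.4946, -0.1504, 0.1322]
tcp_rot: [1.0, 0.0, -0.0, -0.0]
ft_force: [0.7, -0.3, -1.7]
grip_width: 0.0454
```

```bash
python3 go.py 536,-316.5,132,0
```

```text
536,-316.5,132,0 -> [ 4.13 16.61  0.02] [-0.  0.  0.]
t 4.1 tcp [ 494.6 -150.4  132.2] w 0.0454 F [ 0.7 -0.3 -1.7]
```

Request:
move_arm:
  series:
    - {"delta_pos": [1, 4, 0], "angular": [0, 0, 0]}
    - {"delta_pos": [2, 8, 0], "angular": [0, 0, 0]}
    - {"delta_pos": [3, 12, 0], "angular": [0, 0, 0]}
    - {"delta_pos": [3.8, 15.3, 0], "angular": [0, 0, 0]}
    - {"delta_pos": [4.1, 16.6, 0], "angular": [0, 0, 0]}
    - {"delta_pos": [4.1, 16.6, 0], "angular": [0, 0, 0]}
    - {"delta_pos": [4.1, 16.6, 0], "angular": [0, 0, 0]}

```text
t: 4.8
tcp_pos: [0.5357, -0.3126, 0.1316]
tcp_rot: [1.0, 0.001, -0.0, -0.001]
ft_force: [-0.4, 0.2, -0.9]
grip_width: 0.0453
```

```bash
python3 go.py 536,-316.5,33,0
python3 - <<'E'
from h import *
d=img('wrist'); C=cloud(d); cv2.imwrite('pics/w2.png',d['pixels'])
hsv=cv2.cvtColor(d['pixels'],cv2.COLOR_BGR2HSV).astype(int); H,S,V=hsv[...,0],hsv[...,1],hsv[...,2]
k=(H>20)&(H<34)&(S>110)&(C[...,2]>-.01)&(C[...,2]<.03)
print(k.sum(),cv2.minAreaRect((C[k][:,:2]*1000).astype(np.float32)))
k=(V<60)&(abs(C[...,2]-.005)<.006)&(np.hypot(C[...,0]-.536,C[...,1]+.316)<.06)
print('mat',k.sum(),cv2.minAreaRect((C[k][:,:2]*1000).astype(np.float32)))
E
```

```text
536,-316.5,33,0 -> [0.04 0.41 9.85] [-0.1  0.1  0.1]
t 4.8 tcp [ 535.7 -312.6  131.6] w 0.0453 F [-0.4  0.2 -0.9]
2613 ((529.805419921875, -315.8196716308594), (86.03011322021484, 102.27659606933594), 78.50105285644531)
mat 4782 ((537.3884887695312, -317.4487609863281), (73.08771514892578, 72.14668273925781), 78.43207550048828)
```

View pics/w2.png

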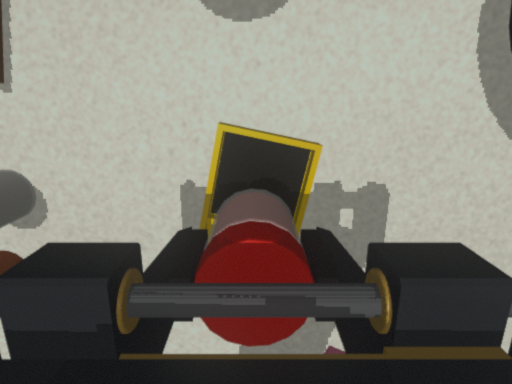

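The view shows the yellow-walled matted bay, centred near (262,175), with the red jar held upright in front of it. The mat measures (537,-317), as predicted. Lower and release.

Request:
move_arm:
  series:
    - {"delta_pos": [0.1, 0.4, 2], "angular": [0, 0, 0]}
    - {"delta_pos": [0.1, 0.45, 5], "angular": [0, 0, 0]}
    - {"delta_pos": [0.1, 0.45, 7.5], "angular": [0, 0, 0]}
    - {"delta_pos": [0.1, 0.45, 9], "angular": [0, 0, 0]}
    - {"delta_pos": [0.1, 0.45, 9.6], "angular": [0, 0, 0]}
    - {"delta_pos": [0.1, 0.45, 9.9], "angular": [0, 0, 0]}
    - {"delta_pos": [0.1, 0.45, 9.9], "angular": [0, 0, 0]}

```text
t: 5.55
tcp_pos: [0.5375, -0.319, 0.0334]
tcp_rot: [1.0, 0.0, 0.0, 0.0]
ft_force: [0.6, 0.1, -1.0]
grip_width: 0.0456
```

Request:
move_arm:
  series:
    - {"delta_pos": [0, 0, 0], "angular": [0, 0, 0]}
    - {"delta_pos": [0, 0, 0], "angular": [0, 0, 0]}
    - {"delta_pos": [0, 0, 0], "angular": [0, 0, 0]}
    - {"delta_pos": [0, 0, 0], "angular": [0, 0, 0]}
  gripper: 0.8

```text
t: 5.95
tcp_pos: [0.5372, -0.3193, 0.0331]
tcp_rot: [1.0, 0.0, 0.0, 0.0]
ft_force: [0.7, 1.1, -1.0]
grip_width: 0.0755
```

```bash
python3 go.py 675,-18,165,-10 546,-74,140,0
```

```text
675,-18,165,-10 -> [ 13.8  -30.13 -13.19] [ 0. -0. 10.]
546,-74,140,0 -> [  0.89 -24.53 -10.69] [ 0. -0.  0.]
t 5.95 tcp [ 537.2 -319.3   33.1] w 0.0755 F [ 0.7  1.1 -1. ]
```

Request:
move_arm:
  series:
    - {"delta_pos": [0, 0, -2], "angular": [0, 0, 0]}
    - {"delta_pos": [0, 0, -6], "angular": [0, 0, 0]}
    - {"delta_pos": [0, 0, -10], "angular": [0, 0, 0]}
    - {"delta_pos": [1.5, -3, -13], "angular": [0, 0, 2]}
    - {"delta_pos": [3.3, -7, -13.2], "angular": [0, 0, 4]}
    - {"delta_pos": [5.2, -11.3, -13.2], "angular": [0, 0, 6]}
    - {"delta_pos": [7.2, -15.6, -13.2], "angular": [0, 0, 8]}
    - {"delta_pos": [9.1, -19.9, -13.2], "angular": [0, 0, 10]}
    - {"delta_pos": [11.1, -24.2, -13.2], "angular": [0, 0, 10]}
    - {"delta_pos": [12.7, -27.7, -13.2], "angular": [0, 0, 10]}

```text
t: 6.95
tcp_pos: [0.6647, -0.0386, 0.1649]
tcp_rot: [0.996, -0.086, 0.0, -0.001]
ft_force: [1.2, -0.8, -0.6]
grip_width: 0.0796
```

```bash
python3 go.py 675,-18,165,-10.3
python3 - <<'E'
from h import *
d=img('wrist'); C=cloud(d); cv2.imwrite('pics/w3.png',d['pixels'])
k=(np.hypot(C[...,0]-.674,C[...,1]+.017)<.04)&(abs(C[...,2]-.096)<.008)
if k.sum()>20: print('stamp',k.sum(),np.median(C[k][:,2]),cv2.minEnclosingCircle((C[k][:,:2]*1000).astype(np.float32)))
k=(abs(C[...,2]-.044)<.006)&(np.hypot(C[...,0]-.669,C[...,1]+.046)<.1)
print('rack',k.sum(),np.median(C[k][:,2]),cv2.minAreaRect((C[k][:,:2]*1000).astype(np.float32)))
k=(np.hypot(C[...,0]-.664,C[...,1]+.077)<.026)&(C[...,2]<.02)
print('hole',k.sum(),C[k].mean(0))
E
```

```text
675,-18,165,-10.3 -> [ 0.67 -2.21 -0.  ] [-0.1 -0.   0.4]
t 6.95 tcp [664.7 -38.6 164.9] w 0.0796 F [ 1.2 -0.8 -0.6]
stamp 1034 0.0956109080296036 ((675.5560913085938, -15.860030174255371), 12.966405868530273)
rack 10708 0.04394975145476454 ((670.5425415039062, -44.96996307373047), (140.67825317382812, 80.33934020996094), 80.04972839355469)
hole 1651 [ 6.59484235e-01 -7.77266487e-02 -5.94664434e-05]
```

View pics/w3.png

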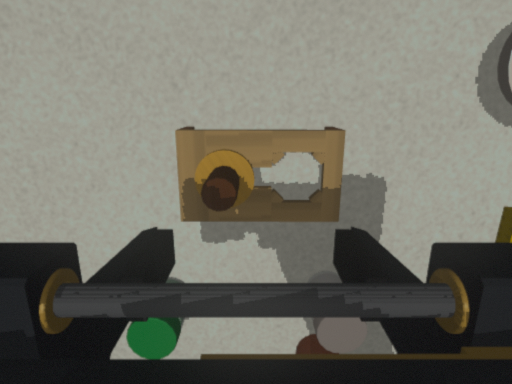

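The picture shows the stamp at (220,188) in the slot's left end and the wide end at (296,175). The rack fits at (670.5,-45), yaw -10°, with the stamp at rack (0,+29.5), inside the stated 15 to 35 mm.

Request:
move_arm:
  series:
    - {"delta_pos": [0.5, -1.8, 0], "angular": [0, 0, 0]}
    - {"delta_pos": [0.7, -2.4, 0.5], "angular": [0, 0, 0]}
    - {"delta_pos": [0.7, -2.4, 2], "angular": [0, 0, 0]}
    - {"delta_pos": [0.7, -2.4, 5], "angular": [0, 0, 0]}
    - {"delta_pos": [0.7, -2.4, 8], "angular": [0, 0, 0]}
    - {"delta_pos": [0.7, -2.4, 10], "angular": [0, 0, 0]}
    - {"delta_pos": [0.7, -2.4, 10.5], "angular": [0, 0, 0]}
    - {"delta_pos": [0.7, -2.4, 10.5], "angular": [0, 0, 0]}

```text
t: 7.8
tcp_pos: [0.6738, -0.0213, 0.0584]
tcp_rot: [0.996, -0.088, -0.001, 0.0]
ft_force: [0.5, -0.2, 0.3]
grip_width: 0.0792
```

Request:
move_arm:
  series:
    - {"delta_pos": [0, 0, 0], "angular": [0, 0, 0]}
    - {"delta_pos": [0, 0, 0], "angular": [0, 0, 0]}
    - {"delta_pos": [0, 0, 0], "angular": [0, 0, 0]}
    - {"delta_pos": [0, 0, 0], "angular": [0, 0, 0]}
    - {"delta_pos": [0, 0, 0], "angular": [0, 0, 0]}
    - {"delta_pos": [0, 0, 0], "angular": [0, 0, 0]}
    - {"delta_pos": [0, 0, 0], "angular": [0, 0, 0]}
  gripper: -0.6
  force: 20

```text
t: 8.5
tcp_pos: [0.675, -0.0193, 0.0598]
tcp_rot: [0.996, -0.087, 0.0, -0.0]
ft_force: [-0.8, -0.5, 1.6]
grip_width: 0.0251
```

```bash
python3 go.py 665,-76.5,62,-10
```

```text
665,-76.5,62,-10 -> [ 0.    5.81 -0.22] [-0. -0.  0.]
t 8.5 tcp [675.  -19.3  59.8] w 0.0251 F [-0.8 -0.5  1.6]
```

Request:
move_arm:
  series:
    - {"delta_pos": [0, 0, -0.15], "angular": [0, 0, 0]}
    - {"delta_pos": [0, 0, -0.3], "angular": [0, 0, 0]}
    - {"delta_pos": [0, 1, -0.3], "angular": [0, 0, 0]}
    - {"delta_pos": [0, 2.3, -0.3], "angular": [0, 0, 0]}
    - {"delta_pos": [0, 3.6, -0.3], "angular": [0, 0, 0]}
    - {"delta_pos": [0, 4.9, -0.3], "angular": [0, 0, 0]}
    - {"delta_pos": [0, 5.6, -0.3], "angular": [0, 0, 0]}
    - {"delta_pos": [0, 5.8, -0.3], "angular": [0, 0, 0]}
    - {"delta_pos": [0, 5.8, -0.3], "angular": [0, 0, 0]}

```text
t: 9.4
tcp_pos: [0.6648, -0.077, 0.0627]
tcp_rot: [0.996, -0.087, -0.0, -0.0]
ft_force: [0.3, 0.5, -0.5]
grip_width: 0.0254
```

```bash
python3 go.py 665,-76.5,63,-10
python3 - <<'E'
from h import *
d=img('wrist'); C=cloud(d); cv2.imwrite('pics/w4.png',d['pixels'])
d=img('side'); a=d['pixels'][140:220,170:280]; cv2.imwrite('pics/s4.png',cv2.resize(a,(660,480),interpolation=cv2.INTER_CUBIC))
E
```

```text
665,-76.5,63,-10 -> [ 0.01 -0.06 -0.03] [-0.  0. -0.]
t 9.4 tcp [664.8 -77.   62.7] w 0.0254 F [ 0.3  0.5 -0.5]
```

View pics/w4.png

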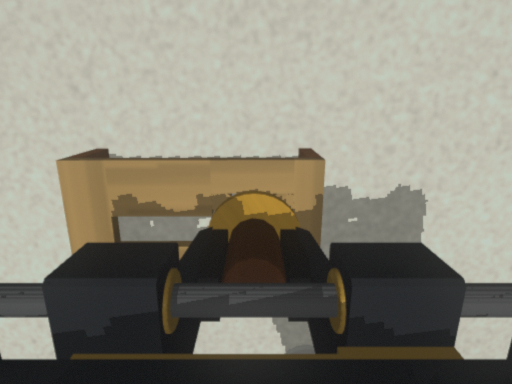

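The stamp is held upright over the wide end: flange at (253,225), with the empty slot to its left at (165,228). Forces are low, so I'm lifting.

Request:
move_arm:
  series:
    - {"delta_pos": [0, 0, -0.7], "angular": [0, 0, 0]}
    - {"delta_pos": [0, 0, -1.6], "angular": [0, 0, 0]}
    - {"delta_pos": [0, 0, -2.6], "angular": [0, 0, 0]}
    - {"delta_pos": [0, 0, -3.6], "angular": [0, 0, 0]}
    - {"delta_pos": [0, 0, -5], "angular": [0, 0, 0]}
    - {"delta_pos": [0, 0, -7], "angular": [0, 0, 0]}
    - {"delta_pos": [0, 0, -9], "angular": [0, 0, 0]}
    - {"delta_pos": [0, 0, -10], "angular": [0, 0, 0]}

```text
t: 10.3
tcp_pos: [0.666, -0.0769, 0.1656]
tcp_rot: [0.996, -0.087, 0.002, -0.0]
ft_force: [0.5, 0.7, -1.1]
grip_width: 0.0253
```

```bash
python3 go.py 457.5,-300.5,163,-10 457.5,-300.5,48,-10
```

```text
457.5,-300.5,163,-10 -> [-16.66  25.63   0.2 ] [-0.  -0.2  0. ]
457.5,-300.5,48,-10 -> [-16.7   25.64  11.7 ] [-0.  -0.2  0. ]
t 10.3 tcp [666.  -76.9 165.6] w 0.0253 F [ 0.5  0.7 -1.1]
```

Request:
move_arm:
  series:
    - {"delta_pos": [-1, 1.5, 0], "angular": [0, 0, 0]}
    - {"delta_pos": [-3, 4.6, 0], "angular": [0, 0, 0]}
    - {"delta_pos": [-5.3, 8.2, 0], "angular": [0, 0, 0]}
    - {"delta_pos": [-7.6, 11.8, 0], "angular": [0, 0, 0]}
    - {"delta_pos": [-9.9, 15.4, 0], "angular": [0, 0, 0]}
    - {"delta_pos": [-12.2, 19, 0], "angular": [0, 0, 0]}
    - {"delta_pos": [-14.5, 22.4, 0], "angular": [0, 0, 0]}
    - {"delta_pos": [-16, 24.7, 0.2], "angular": [0, 0, 0]}
    - {"delta_pos": [-16.6, 25.7, 0.2], "angular": [0, 0, 0]}
    - {"delta_pos": [-16.6, 25.7, 0.2], "angular": [0, 0, 0]}

```text
t: 11.3
tcp_pos: [0.4561, -0.3023, 0.161]
tcp_rot: [0.996, -0.088, -0.0, 0.0]
ft_force: [0.2, 0.7, -1.5]
grip_width: 0.0255
```

```bash
python3 go.py 458,-301,48,-10
```

```text
458,-301,48,-10 -> [ 0.17 -0.17 11.3 ] [ 0.   0.  -0.1]
t 11.3 tcp [ 456.1 -302.3  161. ] w 0.0255 F [ 0.2  0.7 -1.5]
```

Request:
move_arm:
  series:
    - {"delta_pos": [0.1, -0.1, 2], "angular": [0, 0, 0]}
    - {"delta_pos": [0.1, -0.1, 5.5], "angular": [0, 0, 0]}
    - {"delta_pos": [0.1, -0.1, 8.5], "angular": [0, 0, 0]}
    - {"delta_pos": [0.1, -0.1, 10.3], "angular": [0, 0, 0]}
    - {"delta_pos": [0.1, -0.1, 11], "angular": [0, 0, 0]}
    - {"delta_pos": [0.1, -0.1, 11.3], "angular": [0, 0, 0]}
    - {"delta_pos": [0.1, -0.1, 11.3], "angular": [0, 0, 0]}

```text
t: 12.0
tcp_pos: [0.4591, -0.2998, 0.0482]
tcp_rot: [0.996, -0.086, 0.001, -0.0]
ft_force: [0.4, 0.1, -1.1]
grip_width: 0.0252
```

Request:
move_arm:
  series:
    - {"delta_pos": [0, 0, 0], "angular": [0, 0, 0]}
    - {"delta_pos": [0, 0, 0], "angular": [0, 0, 0]}
    - {"delta_pos": [0, 0, 0], "angular": [0, 0, 0]}
    - {"delta_pos": [0, 0, 0], "angular": [0, 0, 0]}
    - {"delta_pos": [0, 0, 0], "angular": [0, 0, 0]}
  gripper: 0.7

```text
t: 12.5
tcp_pos: [0.458, -0.3005, 0.0479]
tcp_rot: [0.996, -0.087, 0.0, 0.0]
ft_force: [-0.3, 0.0, -0.0]
grip_width: 0.063
```

```bash
python3 go.py 458,-301,165,-10 445.5,-74,150,0
```

```text
458,-301,165,-10 -> [ 1.000e-02  5.000e-02 -1.171e+01] [ 0. -0.  0.]
445.5,-74,150,0 -> [ -5.16 -22.09 -10.21] [  0.  -0. -10.]
t 12.5 tcp [ 458.  -300.5   47.9] w 0.063 F [-0.3  0.  -0. ]
```

Request:
move_arm:
  series:
    - {"delta_pos": [0, 0, -2], "angular": [0, 0, 0]}
    - {"delta_pos": [0, 0, -6], "angular": [0, 0, 0]}
    - {"delta_pos": [0, 0, -9.5], "angular": [0, 0, 0]}
    - {"delta_pos": [-0.5, -2.5, -10.2], "angular": [0, 0, -2]}
    - {"delta_pos": [-1.5, -6.5, -10.2], "angular": [0, 0, -4]}
    - {"delta_pos": [-2.5, -10.8, -10.2], "angular": [0, 0, -6]}
    - {"delta_pos": [-3.5, -15, -10.2], "angular": [0, 0, -8]}
    - {"delta_pos": [-4.5, -19.2, -10.2], "angular": [0, 0, -10]}
    - {"delta_pos": [-5.1, -21.8, -10.2], "angular": [0, 0, -10]}
    - {"delta_pos": [-5.15, -22.1, -10.2], "angular": [0, 0, -10]}
  gripper: 1

```text
t: 13.5
tcp_pos: [0.4453, -0.0701, 0.1499]
tcp_rot: [1.0, 0.003, -0.0, -0.001]
ft_force: [0.0, -0.8, 0.1]
grip_width: 0.0878
```

```bash
python3 go.py 445.5,-73.5,27,0;python3 - <<'E'
from h import *
d=img('top'); cv2.imwrite('pics/t5.png',cv2.convertScaleAbs(cv2.resize(d['pixels'][95:245,300:400],(400,600),interpolation=cv2.INTER_CUBIC),alpha=1.5))
C=cloud(d)
for nm,c,zt in (('red',(.537,-.317),.075),('stamp',(.458,-.3),.083),('white',(.523,-.095),.07)):
    k=(np.hypot(C[...,0]-c[0],C[...,1]-c[1])<.035)&(abs(C[...,2]-zt)<.012)
    print(nm,k.sum(),np.median(C[k][:,2]),cv2.minEnclosingCircle((C[k][:,:2]*1000).astype(np.float32)))
E
```

```text
445.5,-73.5,27,0 -> [ 0.02  0.35 12.29] [-0.1  0.   0.4]
t 13.5 tcp [445.3 -70.1 149.9] w 0.0878 F [ 0.  -0.8  0.1]
red 228 0.07324896539727299 ((536.6915283203125, -320.4309387207031), 23.28168487548828)
stamp 77 0.08110034103327313 ((457.36041259765625, -300.90740966796875), 12.68019962310791)
white 0 nan ((0.0, 0.0), 0.0)
  return _methods._mean(a, axis=axis, dtype=dtype,
  ret = ret.dtype.type(ret / rcount)
```

View pics/t5.png

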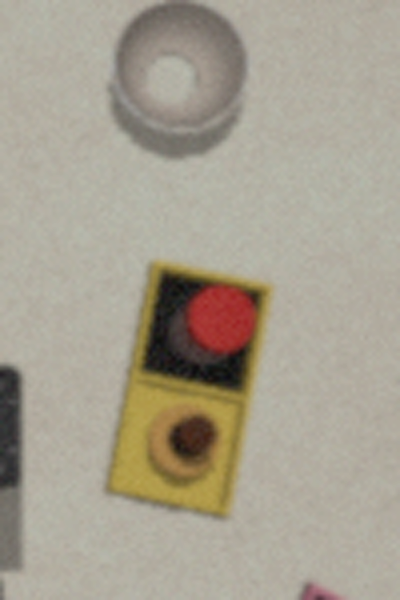

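Yellow tray: the red lid shows at (222,318) over the mat, the stamp at (190,435) in the bare bay. Both are upright and within about 4 mm of the bay centres. The beaker is next.

Request:
move_arm:
  series:
    - {"delta_pos": [0, 0, 1.5], "angular": [0, 0, 0]}
    - {"delta_pos": [0, 0, 5], "angular": [0, 0, 0]}
    - {"delta_pos": [0, 0, 9], "angular": [0, 0, 0]}
    - {"delta_pos": [0, 0, 11.5], "angular": [0, 0, 0]}
    - {"delta_pos": [0, 0, 12.3], "angular": [0, 0, 0]}
    - {"delta_pos": [0, 0, 12.3], "angular": [0, 0, 0]}

```text
t: 14.15
tcp_pos: [0.445, -0.0748, 0.0261]
tcp_rot: [1.0, -0.001, -0.001, 0.0]
ft_force: [-0.1, 0.7, 0.8]
grip_width: 0.0876
```

Request:
move_arm:
  series:
    - {"delta_pos": [0, 0, 0], "angular": [0, 0, 0]}
    - {"delta_pos": [0, 0, 0], "angular": [0, 0, 0]}
    - {"delta_pos": [0, 0, 0], "angular": [0, 0, 0]}
    - {"delta_pos": [0, 0, 0], "angular": [0, 0, 0]}
    - {"delta_pos": [0, 0, 0], "angular": [0, 0, 0]}
    - {"delta_pos": [0, 0, 0], "angular": [0, 0, 0]}
  gripper: -0.3
  force: 20

```text
t: 14.75
tcp_pos: [0.4459, -0.0737, 0.0271]
tcp_rot: [1.0, 0.0, 0.0, 0.0]
ft_force: [-1.6, -0.1, 6.7]
grip_width: 0.0504
```

```bash
python3 go.py 542.5,322.5,135,0
```

```text
542.5,322.5,135,0 -> [  9.69 -39.62 -10.78] [ 0. -0.  0.]
t 14.75 tcp [445.9 -73.7  27.1] w 0.0504 F [-1.6 -0.1  6.7]
```

Request:
move_arm:
  series:
    - {"delta_pos": [0, 0, -1], "angular": [0, 0, 0]}
    - {"delta_pos": [0, 0, -3.5], "angular": [0, 0, 0]}
    - {"delta_pos": [0, 0, -7], "angular": [0, 0, 0]}
    - {"delta_pos": [0.1, -0.5, -9.5], "angular": [0, 0, 0]}
    - {"delta_pos": [0.6, -2.5, -10.8], "angular": [0, 0, 0]}
    - {"delta_pos": [1.5, -6, -10.8], "angular": [0, 0, 0]}
    - {"delta_pos": [2.5, -10, -10.8], "angular": [0, 0, 0]}
    - {"delta_pos": [3.5, -14, -10.8], "angular": [0, 0, 0]}
    - {"delta_pos": [4.5, -18, -10.8], "angular": [0, 0, 0]}
    - {"delta_pos": [5.5, -22, -10.8], "angular": [0, 0, 0]}

```text
t: 15.75
tcp_pos: [0.5003, 0.1477, 0.1351]
tcp_rot: [1.0, 0.0, -0.0, 0.0]
ft_force: [0.8, 0.7, -1.6]
grip_width: 0.0508
```

```bash
python3 go.py 542.5,323.5,135,0
```

```text
542.5,323.5,135,0 -> [  4.23 -17.58   0.  ] [0. 0. 0.]
t 15.75 tcp [500.3 147.7 135.1] w 0.0508 F [ 0.8  0.7 -1.6]
```

Request:
move_arm:
  series:
    - {"delta_pos": [1, -4.1, 0], "angular": [0, 0, 0]}
    - {"delta_pos": [2, -8.3, 0], "angular": [0, 0, 0]}
    - {"delta_pos": [3, -12.5, 0], "angular": [0, 0, 0]}
    - {"delta_pos": [3.9, -16, 0], "angular": [0, 0, 0]}
    - {"delta_pos": [4.2, -17.5, 0], "angular": [0, 0, 0]}
    - {"delta_pos": [4.2, -17.5, 0], "angular": [0, 0, 0]}
    - {"delta_pos": [4.2, -17.5, 0], "angular": [0, 0, 0]}

```text
t: 16.45
tcp_pos: [0.5421, 0.3192, 0.1344]
tcp_rot: [1.0, -0.0, -0.0, 0.001]
ft_force: [-0.4, -0.4, -0.6]
grip_width: 0.051
```

```bash
python3 go.py 542.5,323.5,32.5,0
python3 - <<'E'
from h import *
d=img('wrist'); C=cloud(d); cv2.imwrite('pics/w6.png',d['pixels'])
hsv=cv2.cvtColor(d['pixels'],cv2.COLOR_BGR2HSV).astype(int); H,S,V=hsv[...,0],hsv[...,1],hsv[...,2]
k=(H>105)&(H<128)&(S>110)&(C[...,2]>-.01)&(C[...,2]<.03)&(np.hypot(C[...,0]-.5,C[...,1]-.32)<.13)
print(k.sum(),cv2.minAreaRect((C[k][:,:2]*1000).astype(np.float32)),C[k][:,:2].max(0))
E
```

```text
542.5,323.5,32.5,0 -> [ 0.04 -0.45 10.19] [ 0.1  0.1 -0. ]
t 16.45 tcp [542.1 319.2 134.4] w 0.051 F [-0.4 -0.4 -0.6]
6892 ((543.1306762695312, 325.03253173828125), (86.93854522705078, 85.77001953125), 4.045101642608643) [0.58925283 0.37028564]
```

View pics/w6.png

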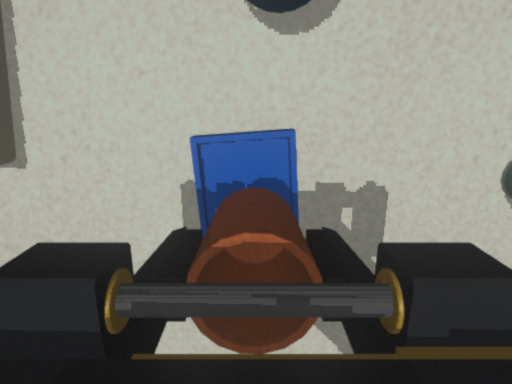

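The picture shows the blue bare bay at (248,175), with the mug beyond at (280,5), well clear. The beaker is held upright. Lower and release.

Request:
move_arm:
  series:
    - {"delta_pos": [0.05, -0.3, 2], "angular": [0, 0, 0]}
    - {"delta_pos": [0.05, -0.35, 5], "angular": [0, 0, 0]}
    - {"delta_pos": [0.05, -0.35, 7.5], "angular": [0, 0, 0]}
    - {"delta_pos": [0.05, -0.35, 9.2], "angular": [0, 0, 0]}
    - {"delta_pos": [0.05, -0.35, 9.9], "angular": [0, 0, 0]}
    - {"delta_pos": [0.05, -0.35, 10.2], "angular": [0, 0, 0]}
    - {"delta_pos": [0.05, -0.35, 10.2], "angular": [0, 0, 0]}

```text
t: 17.2
tcp_pos: [0.5434, 0.3246, 0.0333]
tcp_rot: [1.0, -0.0, 0.0, -0.0]
ft_force: [0.4, -0.9, -1.1]
grip_width: 0.0508
```

Request:
move_arm:
  series:
    - {"delta_pos": [0, 0, 0], "angular": [0, 0, 0]}
    - {"delta_pos": [0, 0, 0], "angular": [0, 0, 0]}
    - {"delta_pos": [0, 0, 0], "angular": [0, 0, 0]}
    - {"delta_pos": [0, 0, 0], "angular": [0, 0, 0]}
  gripper: 0.9

```text
t: 17.6
tcp_pos: [0.5431, 0.325, 0.0332]
tcp_rot: [1.0, 0.0, 0.0, -0.0]
ft_force: [-0.1, 0.5, 0.5]
grip_width: 0.0807
```

```bash
python3 go.py 546.5,75,150,0
```

```text
546.5,75,150,0 -> [  0.33  24.99 -11.69] [-0. -0.  0.]
t 17.6 tcp [543.1 325.   33.2] w 0.0807 F [-0.1  0.5  0.5]
```

Request:
move_arm:
  series:
    - {"delta_pos": [0, 0, -2], "angular": [0, 0, 0]}
    - {"delta_pos": [0, 0, -6], "angular": [0, 0, 0]}
    - {"delta_pos": [0, 0.5, -10], "angular": [0, 0, 0]}
    - {"delta_pos": [0, 3, -11.7], "angular": [0, 0, 0]}
    - {"delta_pos": [0.1, 7.5, -11.7], "angular": [0, 0, 0]}
    - {"delta_pos": [0.2, 12, -11.7], "angular": [0, 0, 0]}
    - {"delta_pos": [0.3, 16.5, -11.7], "angular": [0, 0, 0]}
    - {"delta_pos": [0.3, 21, -11.7], "angular": [0, 0, 0]}
    - {"delta_pos": [0.35, 24.3, -11.7], "angular": [0, 0, 0]}
    - {"delta_pos": [0.35, 25, -11.7], "angular": [0, 0, 0]}
  gripper: 1

```text
t: 18.6
tcp_pos: [0.5466, 0.0692, 0.1498]
tcp_rot: [1.0, -0.003, -0.0, 0.001]
ft_force: [-0.3, 0.5, -0.1]
grip_width: 0.0878
```

Request:
move_arm:
  series:
    - {"delta_pos": [0, 0, 1.5], "angular": [0, 0, 0]}
    - {"delta_pos": [0, 0, 5], "angular": [0, 0, 0]}
    - {"delta_pos": [0, 0, 9], "angular": [0, 0, 0]}
    - {"delta_pos": [0, 0, 11.5], "angular": [0, 0, 0]}
    - {"delta_pos": [0, 0, 12.3], "angular": [0, 0, 0]}
    - {"delta_pos": [0, 0, 12.3], "angular": [0, 0, 0]}

```text
t: 19.2
tcp_pos: [0.546, 0.0756, 0.0261]
tcp_rot: [1.0, 0.001, -0.001, -0.0]
ft_force: [-0.0, -0.3, 0.5]
grip_width: 0.0881
```

Request:
move_arm:
  series:
    - {"delta_pos": [0, 0, 0], "angular": [0, 0, 0]}
    - {"delta_pos": [0, 0, 0], "angular": [0, 0, 0]}
    - {"delta_pos": [0, 0, 0], "angular": [0, 0, 0]}
    - {"delta_pos": [0, 0, 0], "angular": [0, 0, 0]}
    - {"delta_pos": [0, 0, 0], "angular": [0, 0, 0]}
    - {"delta_pos": [0, 0, 0], "angular": [0, 0, 0]}
  gripper: -0.3
  force: 20

```text
t: 19.8
tcp_pos: [0.5467, 0.0748, 0.027]
tcp_rot: [1.0, 0.0, 0.0, -0.0]
ft_force: [-0.4, 0.5, 2.5]
grip_width: 0.0451
```

```bash
python3 go.py 462,318.5,135,0
```

```text
462,318.5,135,0 -> [ -8.45 -24.38 -10.8 ] [-0. -0.  0.]
t 19.8 tcp [546.7  74.8  27. ] w 0.0451 F [-0.4  0.5  2.5]
```

Request:
move_arm:
  series:
    - {"delta_pos": [0, 0, -1], "angular": [0, 0, 0]}
    - {"delta_pos": [0, 0, -3.5], "angular": [0, 0, 0]}
    - {"delta_pos": [0, 0, -7], "angular": [0, 0, 0]}
    - {"delta_pos": [-0.3, -1, -9.5], "angular": [0, 0, 0]}
    - {"delta_pos": [-1.3, -3.8, -10.8], "angular": [0, 0, 0]}
    - {"delta_pos": [-2.7, -7.8, -10.8], "angular": [0, 0, 0]}
    - {"delta_pos": [-4.1, -11.8, -10.8], "angular": [0, 0, 0]}
    - {"delta_pos": [-5.5, -15.8, -10.8], "angular": [0, 0, 0]}
    - {"delta_pos": [-6.9, -19.8, -10.8], "angular": [0, 0, 0]}
    - {"delta_pos": [-8, -23, -10.8], "angular": [0, 0, 0]}

```text
t: 20.8
tcp_pos: [0.4648, 0.3072, 0.1353]
tcp_rot: [1.0, 0.001, -0.0, -0.0]
ft_force: [0.1, 0.3, -1.9]
grip_width: 0.0453
```

Request:
move_arm:
  series:
    - {"delta_pos": [-0.45, -1.3, 0], "angular": [0, 0, 0]}
    - {"delta_pos": [-0.45, -1.4, 0], "angular": [0, 0, 0]}
    - {"delta_pos": [-0.45, -1.4, 0], "angular": [0, 0, 0]}
    - {"delta_pos": [-0.45, -1.4, 0], "angular": [0, 0, 0]}

```text
t: 21.2
tcp_pos: [0.463, 0.3162, 0.1346]
tcp_rot: [1.0, -0.001, 0.0, 0.001]
ft_force: [0.2, 0.6, -1.4]
grip_width: 0.0455
```

```bash
python3 go.py 462,319,32.5,0
python3 - <<'E'
from h import *
d=img('top'); C=cloud(d); cv2.imwrite('pics/t7.png',d['pixels'])
d=img('wrist'); C=cloud(d)
hsv=cv2.cvtColor(d['pixels'],cv2.COLOR_BGR2HSV).astype(int)
k=(np.hypot(C[...,0]-.543,C[...,1]-.325)<.04)&(abs(C[...,2]-.075)<.008)
print('beaker',k.sum(),np.median(C[k][:,2]),cv2.minEnclosingCircle((C[k][:,:2]*1000).astype(np.float32)))
k=(hsv[...,2]<60)&(abs(C[...,2]-.005)<.006)&(np.hypot(C[...,0]-.462,C[...,1]-.319)<.06)
print('mat',k.sum(),cv2.minAreaRect((C[k][:,:2]*1000).astype(np.float32)))
cv2.imwrite('pics/w7.png',d['pixels'])
E
```

```text
462,319,32.5,0 -> [-0.1  -0.29 10.21] [ 0.1 -0.  -0.2]
t 21.2 tcp [463.  316.2 134.6] w 0.0455 F [ 0.2  0.6 -1.4]
beaker 2005 0.07446672890229664 ((543.29150390625, 324.5334777832031), 25.92053985595703)
mat 4505 ((465.0484313964844, 319.5621337890625), (67.7875747680664, 73.27863311767578), 4.528867244720459)
```

View pics/w7.png

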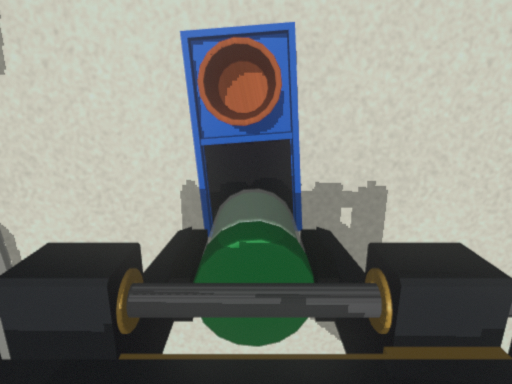

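The beaker sits upright in the bare bay at (240,82), and the green jar hangs over the mat. Lower and release.

Request:
move_arm:
  series:
    - {"delta_pos": [0, -0.05, 2], "angular": [0, 0, 0]}
    - {"delta_pos": [0, -0.05, 5], "angular": [0, 0, 0]}
    - {"delta_pos": [0, -0.05, 7.5], "angular": [0, 0, 0]}
    - {"delta_pos": [0, -0.05, 9.2], "angular": [0, 0, 0]}
    - {"delta_pos": [0, -0.05, 9.9], "angular": [0, 0, 0]}
    - {"delta_pos": [0, -0.05, 10.2], "angular": [0, 0, 0]}
    - {"delta_pos": [0, -0.05, 10.2], "angular": [0, 0, 0]}

```text
t: 22.0
tcp_pos: [0.4624, 0.3191, 0.0331]
tcp_rot: [1.0, -0.0, 0.0, -0.0]
ft_force: [0.1, 0.3, -1.3]
grip_width: 0.0457
```

Request:
move_arm:
  series:
    - {"delta_pos": [0, 0, 0], "angular": [0, 0, 0]}
    - {"delta_pos": [0, 0, 0], "angular": [0, 0, 0]}
    - {"delta_pos": [0, 0, 0], "angular": [0, 0, 0]}
    - {"delta_pos": [0, 0, 0], "angular": [0, 0, 0]}
  gripper: 0.9

```text
t: 22.4
tcp_pos: [0.4622, 0.3195, 0.0332]
tcp_rot: [1.0, 0.0, 0.0, -0.0]
ft_force: [0.2, 0.2, 0.8]
grip_width: 0.0751
```

Request:
move_arm:
  series:
    - {"delta_pos": [0, 0, -2], "angular": [0, 0, 0]}
    - {"delta_pos": [0, 0, -6], "angular": [0, 0, 0]}
    - {"delta_pos": [0, 0, -10], "angular": [0, 0, 0]}
    - {"delta_pos": [0, 2, -14], "angular": [0, 0, 0]}
    - {"delta_pos": [0, 6, -17], "angular": [0, 0, 0]}
    - {"delta_pos": [0, 10, -18], "angular": [0, 0, 0]}
    - {"delta_pos": [0, 14, -18], "angular": [0, 0, 0]}
    - {"delta_pos": [0, 17, -18], "angular": [0, 0, 0]}
    - {"delta_pos": [0, 18, -18], "angular": [0, 0, 0]}
    - {"delta_pos": [0, 18, -18], "angular": [0, 0, 0]}

```text
t: 23.4
tcp_pos: [0.4621, 0.1383, 0.2129]
tcp_rot: [1.0, -0.001, 0.0, 0.0]
ft_force: [-0.9, 0.5, 0.3]
grip_width: 0.0839
```

```bash
python3 go.py
python3 - <<'E'
from h import *
d=img('top'); C=cloud(d); a=d['pixels'][80:250,90:390]; cv2.imwrite('pics/t8.png',cv2.convertScaleAbs(cv2.resize(a,(800,453),interpolation=cv2.INTER_CUBIC),alpha=1.5))
def rel(c,t,yaw):
    q=np.array(c)-t; a=np.radians(yaw); return np.round([q[0]*np.cos(a)+q[1]*np.sin(a),-q[0]*np.sin(a)+q[1]*np.cos(a)],1)
for nm,c,zt,t in (('red',(.537,-.317),.075,'y'),('stamp',(.458,-.3),.083,'y'),('green',(.462,.319),.075,'b'),('beaker',(.543,.325),.075,'b')):
    k=(np.hypot(C[...,0]-c[0],C[...,1]-c[1])<.035)&(abs(C[...,2]-zt)<.012)
    if k.sum()<15: print(nm,'hidden'); continue
    p,r=cv2.minEnclosingCircle((C[k][:,:2]*1000).astype(np.float32))
    print(nm,k.sum(),'z',np.round(np.median(C[k][:,2]),4),np.round(p,1),round(r,1),'in tray',rel(p,(496.5,-308.4),168.3) if t=='y' else rel(p,(501.3,319.7),4.2))
E
```

```text
t 23.4 tcp [462.1 138.3 212.9] w 0.0839 F [-0.9  0.5  0.3]
red 231 z 0.0731 [ 536.8 -319.5] 23.3 in tray [-41.7   2.7]
stamp 76 z 0.0806 [ 457.5 -300.8] 12.5 in tray [39.8  0.5]
green 113 z 0.0732 [459.8 320.6] 22.4 in tray [-41.3   3.9]
beaker hidden
```

View pics/t8.png

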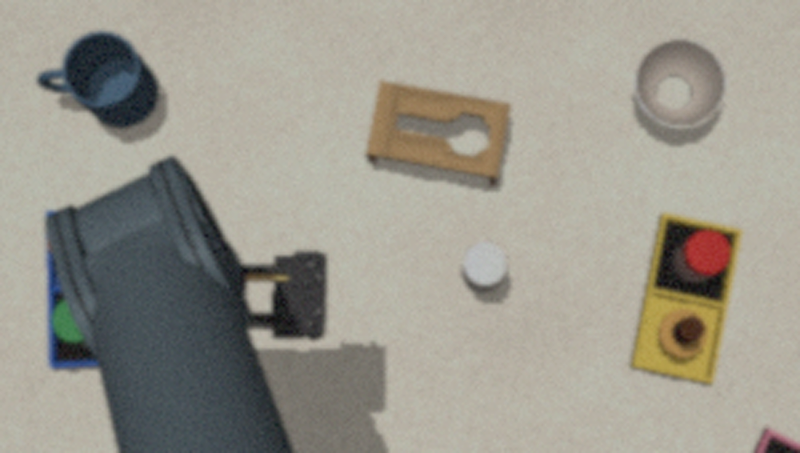

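The yellow kit, rack, mug, bowl and white jar are all in order. The arm hides the blue tray here, so I'm checking it from the side.

Run:
```python
from h import *
d=img('side'); cv2.imwrite('pics/s8.png',cv2.resize(d['pixels'][130:310,80:360],(800,514),interpolation=cv2.INTER_CUBIC)); C=cloud(d)
for nm,c in (('green',(.462,.32)),('beaker',(.543,.325))):
    k=(np.hypot(C[...,0]-c[0],C[...,1]-c[1])<.035)&(abs(C[...,2]-.075)<.012)
    print(nm,k.sum(),np.percentile(C[k][:,2],[50,98]),cv2.minEnclosingCircle((C[k][:,:2]*1000).astype(np.float32)))
```

```text
green 282 [0.07498984 0.07786967] ((461.2724914550781, 321.5587463378906), 24.07265853881836)
beaker 227 [0.0715416  0.07778032] ((541.7276000976562, 327.4308776855469), 28.51958465576172)
```

View pics/s8.png

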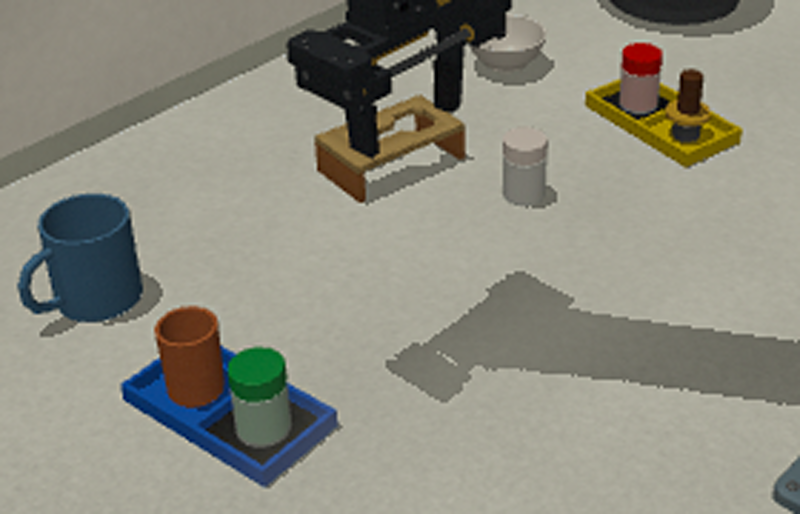

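All four pieces stand upright in their bays: beaker (190,355), green jar (260,395), red jar (640,78), stamp (688,105). The gripper is clear, so I'm handing in.

```bash
python3 -c "
from workcell import manip
print(manip.job_done(), manip.get_state()['t'])"
```

```text
the job is handed in; nothing more can be done
the job is handed in; nothing more can be done
```

Both kits are made up and the job is handed in at about 23.5 s of the 93 s allowed; the hand-in gave no verdict.

**What I did:** I put the red jar in the yellow tray's matted bay. I slid the stamp 58 mm along the slot, lifted it out at the wide end and stood it in the yellow bare bay. The beaker went in the blue bare bay and the green jar on the blue mat. No large contact forces showed at any reading.

**Last checks (tray frame, x, y, in mm):**

| Piece | Measured position | Bay centre |
|---|---|---|
| Red jar | (-41.7, 2.7) | (-40.5, 0) |
| Stamp | (39.8, 0.5) | (40.5, 0) |
| Green jar | (-41.3, 3.9) | (-40.5, 0) |
| Beaker | about (42, 2) | (40.5, 0) |

- All four are well inside the ±23 mm limit. Their top heights of 73–75 mm (stamp 81 mm) fit pieces standing on the tray floors, and all look upright. The gripper was clear of everything.
- The white jar, mug and bowl look where they started in the last top picture. I judged that by eye and did not measure it.

**Disagreements:**
- The side camera's positions ran 3–7 mm towards it (+y) compared with the top and wrist cameras, so I used those two, which agreed to about 2 mm.
- The arm hid the beaker in the last top view. Its figure comes from the wrist view taken just before the green jar was set down, and the side view supports it.

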